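# Switch off the glue warmer and set the pot on the trivet

## Robot

A 7-joint arm with a two-finger parallel gripper is mounted at the origin on the work surface; the furniture and walls round the work are solid. World frame = base frame: x ahead of the robot, y to its left, z up, the work surface at z = 0. Lengths are in m, angles in rad, forces in N, time in s.
With the tool pointing down it reaches from about 0.425 to 1.025 m from the base axis. Payload 9.4 kg.
Tool frame: the origin (TCP) lies at the very end of the fingers, on their centre line; the grasp point (between the pads) lies 19 mm behind it; z points along the fingers, y is the line along which they close (so a half turn about z gives the same grasp; the last joint's range is limited). The gripper opens to 93 mm and grips with 3 to 60 N. Pads are 15 mm wide; open, the fingers measure 128 mm over their backs; the gripper's body (75 mm by 188 mm) begins 65 mm behind the grasp point.
Start: joints at [-1.188, 0.599, -0.003, 1.599, 0.002, 0.943, -0.08], TCP at [0.322, 0.65, 0.198] pointing down, gripper open.
Joint ranges: [-2.57, 2.57], [-0.35, 1.97], [-1.29, 1.29], [0.11, 2.56], [-1.05, 4.19], [0.11, 1.86], [-2.63, 2.63]. Speed limits (rad/s): [2.22, 2.22, 3.01, 3.01, 3.14, 3.14, 3.14].

## Interface

Orientations are given as [roll, pitch, yaw] about the fixed x, y, z axes, in that order (R = Rz(yaw) Ry(pitch) Rx(roll)).
In Python, from rig import sense, snapshot, sign_off gives the robot as it stands.
- The arm moves only by the shell command python3 -m jog 'ROWS'. ROWS is JSON, a list of rows, each a list of 3 entries, a list of its own where there are three numbers: the shift along the tool's x, y, z normalised to -1 to 1, where 1 is 0.15 m, then the turn, a rotation vector about the tool's x, y, z normalised to -1 to 1, where 1 is 90 degrees, then the opening, from 0 (shut) to 1 (fully open). A call has 1 to 8 rows; each row is the pose to reach, as a shift and turn from the pose commanded when the call began, along the tool's axes at that moment; what a row does not reach only later rows make up. A row lasts 1/8 s, in which the tool goes at most 62.5 mm and 10.7 degrees, less where a joint would pass 70% of its speed; a pose out of reach is approached as far as the arm can. A call with a number of a shift or a turn outside -1 to 1 is refused whole. A call with a gripper value outside its range is refused whole. The fingers move at their own pace and stop on an object; the grip force is fixed at half the most. Time passes only in rows, so rows that repeat a pose let the fingers close. It gives the time, the measured TCP pose, the force, the opening and the grip force at its end, in the units of the state.
- sense(): the state, without advancing time (a new reading comes with each control period).
- snapshot(name): name is "side" or "top" or "wrist"; returns a dict with "img" (384x512x3 uint8, red, green, blue), "z_map" (384x512 float32, m along the optical axis (not along the pixel's ray), 0 where there is no reading), "intrinsics" (3x3 intrinsics, pixels), "origin" and "orientation" of the camera in the world; the wrist camera has in their place "T_tool_cam" (4x4, takes a point from camera to tool coordinates, whose origin is the TCP and whose axes are the flange's). Camera axes: x right, y up, looking along -z (the intrinsics and any distortion apply to the point x, -y, -z); pixel columns grow to the right and rows downward; lengths in m; the calibration is good to about 2 mm. The wrist camera is an equidistant fisheye: a pixel r from the principal point sees the ray r / f radians off the axis. A picture is of the moment at which its call begins: read the wrist's pose just before it.
- sign_off(): hands the job in; it is judged then, once.
The state is a dict: "t": time; "joint_positions": joint angles; "joint_velocities": joint speeds; "joint_torque": joint torques, N m; "eef_pos": TCP position; "orientation": TCP orientation; "wrist_force": force on the tool from outside, world axes, zero at the start; "torque": the same for the moment, N m; "gripper_width": finger opening in m; "grasp_force": force on a finger pad.
Only numpy, scipy, OpenCV 4.12 (cv2) and the standard library are available. Lean on these libraries where they do the work, as an engineer would, in place of code of your own. Each camera call takes 0.05 s, during which the arm holds its last target. There are 200 camera calls.

## Task

The gluing is finished. First turn the glue warmer's knob anticlockwise to its off stop while the pot is still on the warmer; then lift the pot off and set it gently down, upright and wholly on the round cork trivet, and let go. Leave the knob off, never tip the pot over, and leave the other things on the table where they are.

Things in the scene. Friction and masses are not known exactly. Their poses are not given: they have to be found in the camera images.
- warmer: Grey glue warmer fixed to the table, 130 mm deep (x), 260 wide (y), 45 high; a shallow round steel dish for the pot on its +y half, a control panel 88 mm wide on its -y half, sloping up 24 degrees from front (about 52 mm high) to back (100 mm): the panel's normal leans 24 degrees from vertical to the warmer's -x, towards the robot. Origin: centre of the underside, on the table.
- heat_knob (a joint): Angle of the warmer's knob in rad: 0 = off, at the anticlockwise end stop; grows clockwise as seen looking at the panel, up to 1.6. It starts between 0.6 and 1.4, turns stiffly (about 0.05 N m) and stays where it is left.
- heat_knob_grip (a point): On the knob's axis, 37 mm out from the panel. The knob is a black bar 42 mm long (this x), 14 thick (this y), 32 high, on a disc 44 across; the bar ends 7 mm above this point, the disc's top is 23 mm below it. z points straight out of the panel (24 degrees from vertical); the frame turns with the knob, anticlockwise is a positive turn about z.
- stand (a point): Centre of the floor of the dish in which the pot stands, 51 mm above the table, at (0, +70 mm) in the warmer's frame; the dish is 94 mm across inside, with a rim 6 mm high.
- pot: Glue pot: round aluminium pot 80 mm across (84 mm at the lid) and 74 mm high, with a lid that does not come off and a fixed upright arched handle over the top, 136 mm high in all, 0.3 to 0.65 kg. Origin: centre of its underside; z up; the handle runs along its x.
- pot_handle (a point): Middle of the pot's handle grip, 125 mm above the pot's underside on its axis: a black bar 56 mm long (this frame's x), 18 mm thick (y) and 22 mm high (z). There are 40 mm free between it and the lid; thin steel side legs stand 44 mm either side along x.
- trivet: Round cork trivet, 120 mm across and 10 mm thick, fixed to the table. Origin: centre of its underside, on the table.
- tape_roll: Roll of grey parcel tape lying flat, 107 mm across and 48 mm high; leave alone. It and the trivet stand in front of the warmer, which of them is to the left varies. Origin: centre of the underside.
- mug: Red mug, 94 mm high; leave alone. Origin: underside, near the middle.
- spool: Spool of gold ribbon, white flanges, 77 mm across and 34 mm high; leave alone. Origin: underside.
Not all that is in view belongs to the job. What is meant by the pot is not yellow, and is the larger of those in its own colour.

How it is judged:
On the way, in this order (a step that is already met when the one before it is completed fails the run):
1. the knob is turned to off (within 0.08 rad of the stop) with the pot still in the dish (value of joint heat_knob below 0.08 rad and distance between pot and stand below 0.015 m), for 0.2 s.
2. the pot is lifted upright, its foot over 20 mm above the dish floor, with the knob off (z of pot in the frame of stand above 0.02 m and angle between pot's own z axis and vertical below 0.5 rad and value of joint heat_knob below 0.08 rad), for 0.2 s.
At the end, for the whole second after the job is handed in: the pot stands upright (within 0.08 rad) and at rest on the trivet's top, its foot wholly on it (axis within 20 mm of the trivet's centre), and the knob is at off (within 0.08 rad of the stop) (horizontal distance between pot and trivet below 0.02 m and z of pot in the frame of trivet between 0.006 and 0.014 m and angle between pot's own z axis and vertical below 0.08 rad and linear speed of pot below 0.02 m/s and value of joint heat_knob below 0.08 rad); the robot touches nothing.
It fails at once if the pot is tipped by more than 0.6 rad (angle between pot's own z axis and vertical above 0.6 rad).
It fails at once if the pot is dropped or banged down onto the trivet (faster than 0.5 m/s over the trivet with its foot less than 40 mm above the table) (horizontal distance between pot and trivet below 0.06 m and z of pot in the frame of trivet below 0.04 m and linear speed of pot above 0.5 m/s).
It fails at once if the tape roll, the mug or the spool is moved by more than 30 mm (distance of any of tape_roll, mug, spool from where it was at the start of the episode above 0.03 m).
It also fails if it takes over 61 s, if anything falls off the work surface, if the arm or the gripper's body presses on something with over 40 N, if the wrist force passes 120 N, or if a joint passes its speed limit or range.

## Working session

There is one attempt and no reset: what is moved stays moved. The work goes in short steps, Python scripts to look and compute and a shell command to move; the robot and the scene stay as the last step left them, time stands still between calls to the robot, and variables do not carry over. Pictures are saved under pics/ and viewed, at most 10 in all, crops included, and the job is handed in when it is done.

```bash
mkdir -p pics; ls; python3 - <<'E'
from rig import sense,snapshot
import cv2,numpy as np
print(sense())
for n in("top","side"):
    s=snapshot(n); cv2.imwrite(f"pics/{n}0.png",s["img"][:,:,::-1]); np.savez(f"{n}0.npz",**s)
    print(n,s["intrinsics"],s["origin"],s["orientation"],[k for k in s])
E
```

```text
pics
{'t': 0.0, 'joint_positions': array([-1.18766117,  0.60011052, -0.00252412,  1.60010191,  0.00180159,
        0.94286945, -0.07975556]), 'joint_velocities': array([ 0.00022833, -0.00027906, -0.00089781, -0.00132276,  0.00170277,
        0.00107552,  0.00022743]), 'joint_torque': array([ 4.57692868e-04, -7.65049839e+01,  1.49737336e+00, -2.52351969e+01,
       -5.24096587e-02,  1.67755724e-02,  1.21883418e-04]), 'eef_pos': array([0.32156459, 0.64923397, 0.19678079]), 'orientation': array([-3.14011284e+00,  1.49272437e-04,  2.68184565e+00]), 'wrist_force': array([-0.92054317,  0.43760237, -0.62364406]), 'torque': array([ 0.01671564,  0.00766961, -0.04796345]), 'grasp_force': 0.0, 'gripper_width': 0.0925752492281119}
top [[443.63506918   0.         257.17575549]
 [  0.         443.63506918 195.73925809]
 [  0.           0.           1.        ]] [0.35096863 0.35122404 1.07226482] [ 0.04011448 -0.00405616 -1.57349067] ['img', 'z_map', 'intrinsics', 'origin', 'orientation']
side [[490.37156335   0.         250.59202272]
 [  0.         490.37156335 190.45007948]
 [  0.           0.           1.        ]] [-0.20744184  1.34452093  0.65153759] [ 1.13600287  0.01126897 -2.58268077] ['img', 'z_map', 'intrinsics', 'origin', 'orientation']
```

View pics/top0.png

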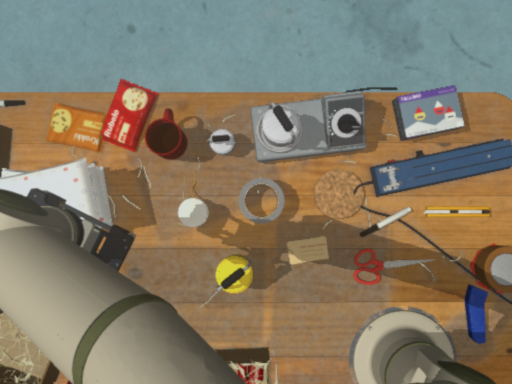

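View pics/side0.png

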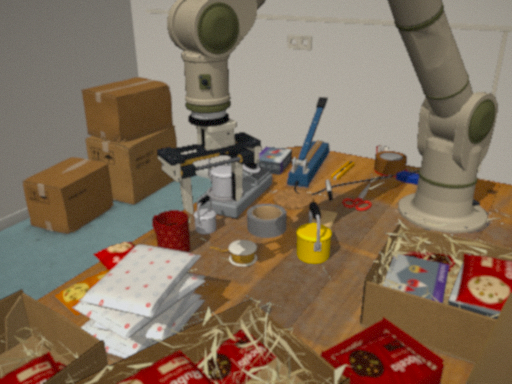

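Candidates for the pot: on the warmer, aluminium, at top (280,127) / side (222,185). A smaller one of the same colour is at top (222,140) / side (205,220), and a yellow one at top (234,274). I choose the large aluminium one on the warmer. The trivet is at (340,194), the tape at (262,200), and the knob at (346,122).

```bash
cat > h.py <<'E'
import numpy as np,cv2
from scipy.spatial.transform import Rotation as R
def cloud(s,T=None):
    z=s["z_map"];K=s["intrinsics"];v,u=np.mgrid[:z.shape[0],:z.shape[1]]
    P=np.stack([(u-K[0,2])/K[0,0]*z,-(v-K[1,2])/K[1,1]*z,-z],-1)
    W=P@R.from_euler("xyz",s["orientation"]).as_matrix().T+s["origin"]
    W[z==0]=np.nan
    return W
def rect(p):
    (c,wh,a)=cv2.minAreaRect((p[:,:2]*1000).astype(np.float32)); return np.round(c,1),np.round(wh,1),round(a,1)
E
python3 - <<'E'
from h import *
s=np.load("top0.npz");W=cloud(s);o=np.load("side0.npz");S=cloud(o)
def pr(n,v,u): print(n,np.round(W[v,u],4))
for n,v,u in [("table",230,280),("trivet",194,340),("tape",200,243),("knob",122,346),("pot",132,270),("dishside",150,265),("smallpot",140,222)]: pr(n,v,u)
def sel(A,x0,x1,y0,y1,z0,z1):
    m=(A[...,0]>x0)&(A[...,0]<x1)&(A[...,1]>y0)&(A[...,1]>0)&(A[...,1]<y1)&(A[...,2]>z0)&(A[...,2]<z1);return A[m]
c=W[127,280];k=W[122,346]
for nm,A in(("top",W),("side",S)):
    q=sel(A,c[0]-.07,c[0]+.07,c[1]-.07,c[1]+.07,.155,.21)
    print(nm,"handle",len(q),rect(q) if len(q)>4 else 0,np.nanpercentile(q[:,2],[2,50,98]) if len(q) else 0)
    q=sel(A,c[0]-.07,c[0]+.07,c[1]-.07,c[1]+.07,.115,.135)
    print(nm,"lid",len(q),rect(q) if len(q)>4 else 0,np.median(q[:,2]) if len(q) else 0)
    for zr in((.1,.115),(.115,.16)):
        q=sel(A,k[0]-.06,k[0]+.06,k[1]-.04,k[1]+.04,*zr)
        print(nm,"knob",zr,len(q),rect(q) if len(q)>4 else 0)
q=sel(W,c[0]-.15,c[0]+.15,c[1]-.3,c[1]+.15,.035,.06);print("warmer",rect(q))
t=W[194,340];q=sel(W,t[0]-.08,t[0]+.08,t[1]-.08,t[1]+.08,.006,.02);print("trivet",len(q),rect(q),np.median(q[:,2]))
img=s["img"][75:170,240:380];cv2.imwrite("pics/crop.png",cv2.resize(img,None,fx=5,fy=5,interpolation=2)[:,:,::-1])
E
```

```text
table [ 3.111e-01  2.919e-01 -3.000e-04]
trivet [0.3974 0.1477 0.0078]
tape [0.3823 0.3798 0.0465]
knob [0.5502 0.1528 0.1114]
pot [0.5261 0.3193 0.1246]
dishside [0.4987 0.3284 0.0446]
smallpot [0.5143 0.4249 0.0927]
top handle 324 (array([544.8, 294.8]), array([90.8, 17.9]), 32.6) [0.16051101 0.18585335 0.19017801]
top lid 870 (array([545.2, 294.4]), array([82.7, 82.1]), 80.5) 0.12335373830415025
top knob (0.1, 0.115) 93 (array([570.9, 153. ]), array([74.9, 75.1]), 2.5)
top knob (0.115, 0.16) 94 (array([540.5, 145.2]), array([13.2, 39.6]), 1.0)
side handle 17 (array([552.5, 311.6]), array([45. ,  8.4]), 32.6) [0.1600158  0.16886565 0.17259197]
side lid 226 (array([553.6, 307.8]), array([62.6, 82. ]), 34.3) 0.12170921369473692
side knob (0.1, 0.115) 0 0
side knob (0.115, 0.16) 0 0
warmer (array([505.5, 220.8]), array([231.3, 452.1]), 2.8)
trivet 2018 (array([398.6, 145.8]), array([160.9, 156.7]), 88.2) 0.010626680098732133
```

View pics/crop.png

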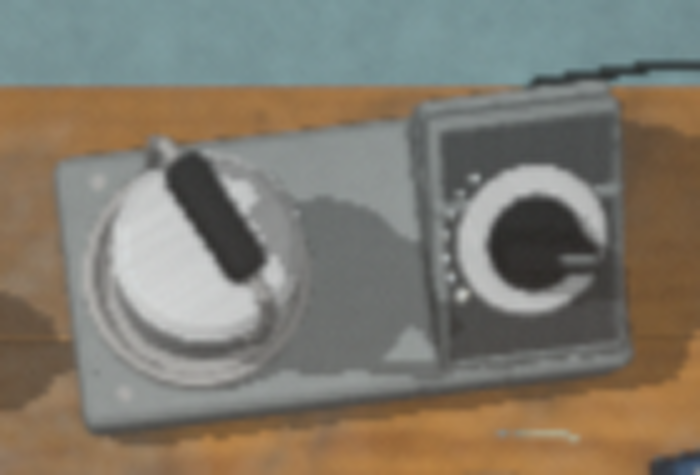

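```bash
cat >> h.py <<'E'
def knob(W,c=(.55,.148),yaw0=.12):
    m=(abs(W[...,0]-c[0])<.06)&(abs(W[...,1]-c[1])<.042)&(W[...,2]>.05)&(W[...,2]<.16);p=W[m]
    a=np.radians(24);best=None
    for y in (yaw0,):
        n=np.array([-np.sin(a)*np.cos(y),-np.sin(a)*np.sin(y),np.cos(a)])
        d=p@n; h,e=np.histogram(d,bins=np.arange(d.min(),d.max()+.002,.001)); 
        print("d hist",[(round(float(b),3),int(k)) for b,k in zip(e,h) if k>3])
    return p,n,d
E
python3 - <<'E'
from h import *
s=np.load("top0.npz");W=cloud(s)
p,n,d=knob(W)
q=W[(abs(W[...,0]-.545)<.06)&(abs(W[...,1]-.2945)<.06)&(W[...,2]>.178)]
v=np.linalg.svd((q-q.mean(0))[:,:2],full_matrices=False)[2][0];print("bar",q.mean(0),len(q),rect(q),np.degrees(np.arctan2(v[1],v[0])),q[:,2].max())
m=(W[...,2]>.04)&(W[...,2]<.051)&(W[...,0]>.4)&(W[...,1]>.08)&(W[...,1]<.40)
n_,l,st,_=cv2.connectedComponentsWithStats(m.astype(np.uint8));i=1+st[1:,4].argmax()
print("warmer",rect(W[l==i]),st[i])
# trivet ellipse by height above table
m=((W[...,2]>.005)&(W[...,2]<.016)&(np.hypot(W[...,0]-.3985,W[...,1]-.146)<.075)).astype(np.uint8)
m=cv2.morphologyEx(m,2,np.ones((3,3)));c=max(cv2.findContours(m,0,1)[0],key=cv2.contourArea);e=cv2.fitEllipse(c);print("trivet px",e,W[int(e[0][1]),int(e[0][0])])
m=((W[...,2]>.035)&(W[...,2]<.06)&(np.hypot(W[...,0]-.38,W[...,1]-.33)<.1));print("tape",rect(W[m]))
E
```

```text
d hist [(-0.177, 4), (-0.173, 4), (-0.169, 6), (-0.168, 13), (-0.167, 20), (-0.166, 65), (-0.165, 103), (-0.164, 218), (-0.163, 221), (-0.162, 199), (-0.161, 183), (-0.16, 95), (-0.159, 91), (-0.158, 73), (-0.157, 85), (-0.156, 72), (-0.155, 30), (-0.154, 14), (-0.153, 11), (-0.152, 15), (-0.151, 23), (-0.15, 32), (-0.149, 31), (-0.148, 21), (-0.147, 11), (-0.14, 9), (-0.133, 4), (-0.132, 4), (-0.13, 8), (-0.123, 7), (-0.122, 10), (-0.121, 34), (-0.12, 20), (-0.119, 19), (-0.118, 18), (-0.117, 13)]
bar [0.54363309 0.29470684 0.18607315] 257 (array([543.5, 294.1]), array([67.2, 17.9]), 31.9) -147.55457710478325 0.19164290264538142
warmer (array([553.3, 227.1]), array([129.5, 257.5]), 6.8) [ 251   98  116   63 2272]
trivet px ((338.3825378417969, 193.61373901367188), (48.1537971496582, 49.209144592285156), 153.79193115234375) [0.39961276 0.15316673 0.01141383]
tape (array([401.4, 343.8]), array([145.2, 105.4]), 18.7)
```

```bash
cat >> h.py <<'E'
def bar(W,th=-.1245,yaw0=np.radians(6.8),c=(.55,.148)):
    p,n,d=knob(W,c,yaw0); a=np.radians(24)
    F=R.from_euler("ZY",[yaw0,-a]).as_matrix()   # columns: panel x (uphill), y, n
    q=p[(p@n>th)];l=q@F
    r=rect(l);print("bar in panel frame",len(q),r,"n-level",np.median(l[:,2]))
    c=np.array([*(np.array(r[0])/1000),np.median(l[:,2])-.007]);print("grip point",F@c)
    return F,F@c
def plan(pos,M):
    from rig import sense
    s=sense();A=R.from_euler("xyz",s["orientation"]).as_matrix()
    d=A.T@(np.array(pos)-s["eef_pos"]);w=R.from_matrix(A.T@M).as_rotvec()
    print("t",s["t"],"shift",np.round(d/.15,3),"turn",np.round(w/(np.pi/2),3),"j",np.round(s["joint_positions"],2))
def toolM(z,y):
    z=np.array(z,float);y=np.array(y,float);y=y-z*(y@z);y/=np.linalg.norm(y);return np.stack([np.cross(y,z),y,z],1)
E
python3 - <<'E'
from h import *
s=np.load("top0.npz");W=cloud(s)
F,g=bar(W)
print("F",F)
# hover: closing axis along panel x for now
M=toolM(-F[:,2],F[:,0])
hov=g+F[:,2]*.12
print("hover",hov); plan([.40,.50,.34],M);plan(hov,M)
E
```

```text
d hist [(-0.177, 4), (-0.173, 4), (-0.169, 6), (-0.168, 13), (-0.167, 23), (-0.166, 68), (-0.165, 101), (-0.164, 224), (-0.163, 221), (-0.162, 197), (-0.161, 178), (-0.16, 97), (-0.159, 87), (-0.158, 73), (-0.157, 85), (-0.156, 71), (-0.155, 30), (-0.154, 14), (-0.153, 11), (-0.152, 16), (-0.151, 23), (-0.15, 32), (-0.149, 30), (-0.148, 22), (-0.147, 10), (-0.14, 9), (-0.133, 4), (-0.132, 4), (-0.13, 8), (-0.123, 8), (-0.122, 10), (-0.121, 33), (-0.12, 21), (-0.119, 18), (-0.118, 19), (-0.117, 13)]
bar in panel frame 128 (array([553.1,  79.8]), array([40.6, 14.1]), 82.9) n-level -0.1191102310262097
grip point [0.54321178 0.14513941 0.10975861]
F [[ 0.90711913 -0.11840397 -0.40387546]
 [ 0.10816741  0.99296551 -0.04815923]
 [ 0.40673664  0.          0.91354546]]
hover [0.49474673 0.1393603  0.21938406]
t 0.1 shift [-0.91  -0.661 -0.953] turn [-0.245 -0.132  0.622] j [-1.19  0.6  -0.    1.6   0.    0.94 -0.08]
t 0.1 shift [-2.543 -2.534 -0.146] turn [-0.245 -0.132  0.622] j [-1.19  0.6  -0.    1.6   0.    0.94 -0.08]
```

```bash
python3 -m jog '[[[-0.2,-0.1,-0.4],[0,0,0],1],[[-0.4,-0.3,-0.7],[-0.1,-0.05,0.2],1],[[-0.7,-0.5,-0.95],[-0.2,-0.1,0.4],1],[[-0.91,-0.66,-0.95],[-0.245,-0.13,0.62],1],[[-0.91,-0.66,-0.95],[-0.245,-0.13,0.62],1],[[-0.91,-0.66,-0.95],[-0.245,-0.13,0.62],1],[[-0.91,-0.66,-0.95],[-0.245,-0.13,0.62],1],[[-0.91,-0.66,-0.95],[-0.245,-0.13,0.62],1]]'
cat > p1.py <<'E'
from h import *
a=np.radians(24);F=R.from_euler("ZY",[np.radians(6.8),-a]).as_matrix();g=np.array([.5432,.1451,.1098])
al=np.radians(-7.1);M=toolM(-F[:,2],F@[np.cos(al),np.sin(al),0])
E
python3 - <<'E'
from p1 import *
plan([.46,.30,.30],M);plan(g+F[:,2]*.12,M)
E
```

```text
t: 1.1
eef_pos: [0.3986, 0.5011, 0.3394]
orientation: [2.724, -0.001, 1.697]
wrist_force: [-0.1, 0.7, 0.1]
gripper_width: 0.0931
grasp_force: 0.0
t 1.1 shift [-1.382  0.111  0.335] turn [-0.001 -0.003  0.083] j [-1.49  0.27  0.39  1.89  0.35  0.79 -1.22]
t 1.1 shift [-2.474 -0.02   0.863] turn [-0.001 -0.003  0.083] j [-1.49  0.27  0.39  1.89  0.35  0.79 -1.22]
```

```bash
python3 -m jog '[[[-0.4,0,0],[0,0,0.08],1],[[-0.8,0,0.05],[0,0,0.08],1],[[-1,0,0.1],[0,0,0.08],1],[[-1,0,0.1],[0,0,0.08],1]]'
python3 -m jog '[[[-0.4,0,0.1],[0,0,0],1],[[-0.8,0,0.25],[0,0,0],1],[[-1,0,0.4],[0,0,0],1],[[-1,0,0.4],[0,0,0],1]]'
python3 - <<'E'
from p1 import *
plan(g+F[:,2]*.12,M)
E
```

```text
t: 1.6
eef_pos: [0.4254, 0.3491, 0.326]
orientation: [2.728, -0.053, 1.577]
wrist_force: [0.3, 0.8, 1.0]
gripper_width: 0.0927
grasp_force: 0.0
t: 2.1
eef_pos: [0.4501, 0.2037, 0.2624]
orientation: [2.728, -0.051, 1.577]
wrist_force: [0.2, 0.1, 0.6]
gripper_width: 0.093
grasp_force: 0.0
t 2.1 shift [-0.445  0.164  0.36 ] turn [-0.001 -0.001 -0.   ] j [-1.22  0.1   0.58  2.36  0.43  0.37 -1.04]
```

```bash
python3 -m jog '[[[-0.2,0.1,0.1],[0,0,0],1],[[-0.445,0.164,0.25],[0,0,0],1],[[-0.445,0.164,0.36],[0,0,0],1],[[-0.445,0.164,0.36],[0,0,0],1]]'
python3 - <<'E'
from p1 import *
from rig import sense,snapshot
plan(g+F[:,2]*.12,M)
st=sense();s=snapshot("wrist");np.savez("w1.npz",**s,pos=st["eef_pos"],ori=st["orientation"])
print(s["intrinsics"],s["T_tool_cam"]);cv2.imwrite("pics/w1.png",s["img"][:,:,::-1])
E
```

```text
t: 2.6
eef_pos: [0.4957, 0.1424, 0.2199]
orientation: [2.727, -0.053, 1.579]
wrist_force: [0.1, 0.7, -0.3]
gripper_width: 0.0931
grasp_force: 0.0
t 2.6 shift [-0.02  -0.007 -0.001] turn [-0.001 -0.002  0.001] j [-0.88  0.2   0.47  2.39  0.19  0.18 -0.62]
[[297.31863964   0.         257.39898976]
 [  0.         297.31863964 190.67199339]
 [  0.           0.           1.        ]] [[ 2.14942908e-04  9.70168329e-01  2.42432190e-01  6.70112440e-02]
 [ 9.99999810e-01 -3.48407851e-04  5.07652862e-04  4.80551130e-04]
 [ 5.76974007e-04  2.42432035e-01 -9.70168220e-01 -1.86359930e-01]
 [ 0.00000000e+00  0.00000000e+00  0.00000000e+00  1.00000000e+00]]
```

View pics/w1.png

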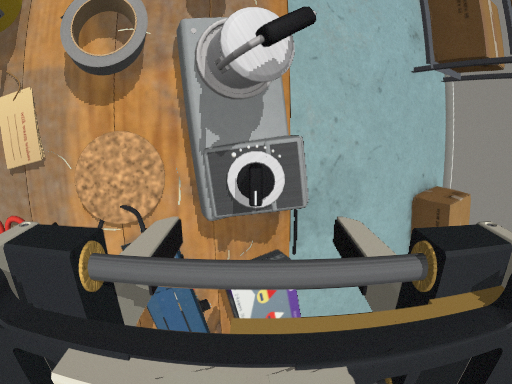

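The wrist view shows the knob at (257,183), with its bar vertical in the image and so lined up with the fingers. The pot is at (257,45), the trivet at (120,178) and the tape at (105,30). Next I refine from the wrist depth.

```bash
cat >> h.py <<'E'
def wcloud(s):
    z=s["z_map"];K=s["intrinsics"];v,u=np.mgrid[:z.shape[0],:z.shape[1]]
    x=(u-K[0,2])/K[0,0];y=(v-K[1,2])/K[1,1];t=np.hypot(x,y)+1e-9
    z=np.where((z==0)|(t>1.4),np.nan,z);f=np.tan(np.minimum(t,1.4))/t
    P=np.stack([x*f*z,-y*f*z,-z],-1);T=s["T_tool_cam"]
    P=P@T[:3,:3].T+T[:3,3]
    return P@R.from_euler("xyz",s["ori"]).as_matrix().T+s["pos"]
E
python3 - <<'E'
from p1 import *
s=np.load("w1.npz");W=wcloud(s)
print(W[183,257],W[178,120])
bar(W,th=-.1245)
m=(abs(W[...,2]-.01)<.005)&(np.hypot(W[...,0]-.3985,W[...,1]-.15)<.1);m=cv2.morphologyEx(m.astype(np.uint8),2,np.ones((5,5)))>0;print("trivet",rect(W[m]))
q=W[(abs(W[...,0]-.545)<.06)&(abs(W[...,1]-.2945)<.06)&(W[...,2]>.178)];print("handle",len(q),rect(q),q[:,2].max())
q=W[(abs(W[...,0]-.545)<.06)&(abs(W[...,1]-.2945)<.06)&(abs(W[...,2]-.124)<.005)];print("lid",len(q),rect(q),np.median(q[:,2]))
E
```

```text
[0.54078201 0.14866078 0.11721093] [0.39961623 0.15094396 0.00963579]
d hist [(-0.176, 4), (-0.172, 5), (-0.17, 4), (-0.169, 10), (-0.168, 28), (-0.167, 37), (-0.166, 128), (-0.165, 385), (-0.164, 1265), (-0.163, 1557), (-0.162, 451), (-0.161, 35), (-0.16, 44), (-0.159, 331), (-0.158, 673), (-0.157, 280), (-0.156, 39), (-0.153, 9), (-0.152, 24), (-0.151, 188), (-0.15, 309), (-0.149, 124), (-0.148, 9), (-0.142, 5), (-0.141, 4), (-0.136, 4), (-0.135, 4), (-0.128, 4), (-0.127, 6), (-0.123, 11), (-0.122, 51), (-0.121, 139), (-0.12, 204), (-0.119, 85), (-0.118, 10)]
bar in panel frame 504 (array([552.2,  79.7]), array([40.8, 13.5]), 82.6) n-level -0.11934604942949517
grip point [0.54250246 0.14495412 0.10917711]
trivet (array([398.5, 151. ]), array([118.1, 117.5]), 86.1)
handle 1129 (array([543.1, 293.8]), array([57.4, 18.6]), 32.7) 0.18881701767534942
lid 3219 (array([544.4, 294.4]), array([81.9, 81.6]), 1.0) 0.12266126698227826
```

```bash
python3 - <<'E'
from p1 import *
g=np.array([.5425,.1450,.1093]);plan(g+F[:,2]*.05,M);plan(g-F[:,2]*.017,M)
E
python3 -m jog '[[[-0.02,0,0.15],[0,0,0],0.6],[[-0.02,0,0.3],[0,0,0],0.6],[[-0.02,0,0.47],[0,0,0],0.6],[[-0.02,0,0.47],[0,0,0],0.6]]'
python3 - <<'E'
from p1 import *
g=np.array([.5425,.1450,.1093]);plan(g-F[:,2]*.017,M)
E
```

```text
t 2.65 shift [-0.025 -0.011  0.471] turn [-0.001 -0.003  0.002] j [-0.88  0.2   0.47  2.39  0.19  0.18 -0.62]
t 2.65 shift [-0.027 -0.01   0.917] turn [-0.001 -0.003  0.002] j [-0.88  0.2   0.47  2.39  0.19  0.18 -0.62]
t: 3.15
eef_pos: [0.5146, 0.1352, 0.1741]
orientation: [2.73, -0.028, 1.575]
wrist_force: [-0.2, -0.3, -0.8]
gripper_width: 0.0585
grasp_force: 0.0
t 3.15 shift [ 0.055 -0.002  0.585] turn [-0.003  0.013  0.005] j [-0.61  0.31  0.18  2.39  0.99  0.11 -1.42]
```

```bash
cat > p1.py <<'E'
from h import *
a=np.radians(24);F=R.from_euler("ZY",[np.radians(6.8),-a]).as_matrix();g=np.array([.5425,.1450,.1093])
def pose(out,th=0,lean=12,al=-7.4):  # out: grasp point above g along n; th: ccw turn deg
    al=np.radians(al);M=toolM(-F[:,2],F@[np.cos(al),np.sin(al),0])@R.from_euler("y",-lean,degrees=True).as_matrix()
    M=R.from_rotvec(F[:,2]*np.radians(th)).as_matrix()@M
    return g+F[:,2]*out+M[:,2]*.019,M
E
python3 - <<'E'
from p1 import *
plan(*pose(.07));plan(*pose(.003))
E
```

```text
t 3.15 shift [ 0.019 -0.004  0.13 ] turn [-0.002 -0.12   0.009] j [-0.61  0.31  0.18  2.39  0.99  0.11 -1.42]
t 3.15 shift [ 0.028 -0.003  0.576] turn [-0.002 -0.12   0.009] j [-0.61  0.31  0.18  2.39  0.99  0.11 -1.42]
```

```bash
python3 -m jog '[[[0.01,0,0.03],[0,-0.04,0],0.6],[[0.015,0,0.06],[0,-0.08,0],0.6],[[0.02,0,0.1],[0,-0.12,0.01],0.6],[[0.02,0,0.1],[0,-0.12,0.01],0.6],[[0.02,0,0.1],[0,-0.12,0.01],0.6]]'
python3 - <<'E'
from p1 import *
plan(*pose(.07));plan(*pose(.003))
E
```

```text
t: 3.78
eef_pos: [0.5196, 0.1373, 0.16]
orientation: [2.727, 0.138, 1.484]
wrist_force: [-0.5, 0.1, -0.5]
gripper_width: 0.0556
grasp_force: 0.0
t 3.775 shift [0.013 0.002 0.028] turn [-0.003 -0.    -0.002] j [-0.82  0.38  0.28  2.35  0.98  0.3  -1.56]
t 3.775 shift [0.106 0.004 0.465] turn [-0.003 -0.    -0.002] j [-0.82  0.38  0.28  2.35  0.98  0.3  -1.56]
```

Orientation reached with j6 = 0.30. Descending.

```bash
python3 -m jog '[[[0.04,0,0.15],[0,0,0],0.6],[[0.08,0.004,0.3],[0,0,0],0.6],[[0.106,0.004,0.4],[0,0,0],0.6],[[0.106,0.004,0.46],[0,0,0],0.6],[[0.106,0.004,0.46],[0,0,0],0.6]]'
python3 - <<'E'
from p1 import *
plan(*pose(.003))
E
```

```text
t: 4.4
eef_pos: [0.5484, 0.1404, 0.0949]
orientation: [2.728, 0.139, 1.482]
wrist_force: [-0.1, -0.8, 0.2]
gripper_width: 0.0558
grasp_force: 0.0
t 4.4 shift [ 0.01   0.002 -0.   ] turn [-0.004  0.001 -0.003] j [-0.88  0.56  0.44  2.35  1.51  0.12 -2.09]
```

```bash
python3 -m jog '[[[0.01,0,0],[0,0,0],0.3],[[0.01,0,0],[0,0,0],0],[[0.01,0,0],[0,0,0],0],[[0.01,0,0],[0,0,0],0],[[0.01,0,0],[0,0,0],0],[[0.01,0,0],[0,0,0],0]]'
python3 - <<'E'
from p1 import *
for t in(0,15,30,45,60,75): plan(*pose(.003,t))
E
```

```text
t: 5.15
eef_pos: [0.5483, 0.1426, 0.0946]
orientation: [2.728, 0.138, 1.482]
wrist_force: [-3.5, 1.2, 1.7]
gripper_width: 0.013
grasp_force: 30.0
t 5.15 shift [-0.005  0.004  0.001] turn [-0.004  0.001 -0.003] j [-0.88  0.57  0.44  2.34  1.5   0.12 -2.08]
t 5.15 shift [-0.004  0.011  0.001] turn [-0.039  0.    -0.166] j [-0.88  0.57  0.44  2.34  1.5   0.12 -2.08]
t 5.15 shift [-0.002  0.017  0.   ] turn [-0.073 -0.    -0.329] j [-0.88  0.57  0.44  2.34  1.5   0.12 -2.08]
t 5.15 shift [ 0.002  0.023 -0.001] turn [-0.108 -0.001 -0.492] j [-0.88  0.57  0.44  2.34  1.5   0.12 -2.08]
t 5.15 shift [ 0.008  0.027 -0.002] turn [-0.143 -0.001 -0.655] j [-0.88  0.57  0.44  2.34  1.5   0.12 -2.08]
t 5.15 shift [ 0.014  0.029 -0.003] turn [-0.177 -0.002 -0.818] j [-0.88  0.57  0.44  2.34  1.5   0.12 -2.08]
```

```bash
python3 -m jog '[[[0,0.005,0],[-0.015,0,-0.055],0],[[0,0.008,0],[-0.025,0,-0.11],0],[[0,0.011,0],[-0.039,0,-0.166],0],[[0,0.015,0],[-0.055,0,-0.25],0],[[0,0.017,0],[-0.073,0,-0.329],0],[[0,0.017,0],[-0.073,0,-0.329],0]]'
cat > ck.py <<'E'
from p1 import *
from rig import sense
s=sense();print("moment",np.round(s["torque"],2),"about n",s["torque"]@F[:,2],"F",np.round(s["wrist_force"],1))
A=R.from_euler("xyz",s["orientation"]).as_matrix()
for t in(30,45,60,75,90):plan(*pose(.003,t))
E
python3 ck.py
```

```text
t: 5.9
eef_pos: [0.5494, 0.1428, 0.0951]
orientation: [2.733, 0.348, 1.971]
wrist_force: [-6.9, 2.9, 5.5]
gripper_width: 0.0132
grasp_force: 30.0
moment [0.38 1.42 0.08] about n -0.15038967923998064 F [-6.9  2.9  5.5]
t 5.9 shift [-0.007  0.006  0.001] turn [-0.001 -0.002  0.001] j [-0.75  0.55  0.21  2.42  2.11  0.34 -2.2 ]
t 5.9 shift [-0.006  0.013  0.001] turn [-0.036 -0.002 -0.162] j [-0.75  0.55  0.21  2.42  2.11  0.34 -2.2 ]
t 5.9 shift [-0.004  0.019  0.   ] turn [-0.07  -0.002 -0.325] j [-0.75  0.55  0.21  2.42  2.11  0.34 -2.2 ]
t 5.9 shift [ 0.     0.025 -0.001] turn [-0.105 -0.002 -0.488] j [-0.75  0.55  0.21  2.42  2.11  0.34 -2.2 ]
t 5.9 shift [ 0.006  0.029 -0.002] turn [-0.139 -0.002 -0.651] j [-0.75  0.55  0.21  2.42  2.11  0.34 -2.2 ]
```

```bash
python3 -m jog '[[[0,0.005,0],[-0.015,0,-0.055],0],[[0,0.006,0],[-0.025,0,-0.11],0],[[0,0.007,0],[-0.036,0,-0.162],0],[[0,0.007,0],[-0.036,0,-0.162],0]]'
python3 ck.py | head -1
python3 -m jog '[[[0,0.005,0],[-0.015,0,-0.055],0],[[0,0.006,0],[-0.025,0,-0.11],0],[[0,0.007,0],[-0.036,0,-0.162],0],[[0,0.007,0],[-0.036,0,-0.162],0]]'
python3 ck.py
```

```text
t: 6.4
eef_pos: [0.55, 0.1433, 0.0954]
orientation: [2.776, 0.444, 2.226]
wrist_force: [-8.3, 2.4, 4.4]
gripper_width: 0.0131
grasp_force: 31.0
moment [ 0.66  1.63 -0.21] about n -0.5362982306288482 F [-8.3  2.4  4.4]
t: 6.9
eef_pos: [0.5518, 0.1434, 0.0961]
orientation: [2.846, 0.529, 2.494]
wrist_force: [-4.9, 2.2, 3.4]
gripper_width: 0.015
grasp_force: 36.6
moment [ 0.6   1.24 -0.65] about n -0.8954232397315179 F [-4.9  2.2  3.4]
t 6.9 shift [ 0.003 -0.011 -0.002] turn [ 0.071 -0.001  0.322] j [-0.67  0.56  0.13  2.5   2.47  0.49 -2.03]
t 6.9 shift [ 0.001 -0.004 -0.001] turn [ 0.036 -0.     0.159] j [-0.67  0.56  0.13  2.5   2.47  0.49 -2.03]
t 6.9 shift [ 0.     0.003 -0.001] turn [ 0.001  0.    -0.004] j [-0.67  0.56  0.13  2.5   2.47  0.49 -2.03]
t 6.9 shift [ 0.001  0.009 -0.001] turn [-0.033  0.    -0.167] j [-0.67  0.56  0.13  2.5   2.47  0.49 -2.03]
t 6.9 shift [ 0.004  0.016 -0.002] turn [-0.068  0.001 -0.33 ] j [-0.67  0.56  0.13  2.5   2.47  0.49 -2.03]
```

```bash
python3 -m jog '[[[0,0,0],[-0.01,0,-0.04],0],[[0,0,0],[-0.01,0,-0.04],0],[[0,0,0],[-0.01,0,-0.04],0.4],[[0,0,0],[-0.01,0,-0.04],0.6],[[0,0,0],[-0.01,0,-0.04],0.6]]'
python3 ck.py | head -1
python3 - <<'E'
from p1 import *
for o in(.06,.1): plan(*pose(o,60))
E
```

```text
t: 7.52
eef_pos: [0.5528, 0.1441, 0.0966]
orientation: [2.865, 0.549, 2.567]
wrist_force: [-0.0, -1.4, 0.7]
gripper_width: 0.0423
grasp_force: 0.0
moment [0.04 0.55 0.02] about n -0.02217384709240634 F [-0.  -1.4  0.7]
t 7.525 shift [-0.076 -0.002 -0.373] turn [0.013 0.001 0.038] j [-0.66  0.56  0.12  2.51  2.51  0.51 -2.  ]
t 7.525 shift [-0.132 -0.001 -0.634] turn [0.013 0.001 0.038] j [-0.66  0.56  0.12  2.51  2.51  0.51 -2.  ]
```

```bash
python3 -m jog '[[[-0.025,0,-0.13],[0,0,0],0.6],[[-0.05,0,-0.25],[0,0,0],0.8],[[-0.076,0,-0.373],[0,0,0],1],[[-0.076,0,-0.373],[0,0,0],1]]'
python3 - <<'E'
from p1 import *
from rig import sense,snapshot
s=sense();p=s["eef_pos"]
# handle grasp: closing axis perpendicular to handle (handle dir 32.7deg) -> y at 122.7 or -57.3
for y in(122.7,-57.3):
    M=toolM([0,0,-1],[np.cos(np.radians(y)),np.sin(np.radians(y)),0]);plan([.54,.20,.30],M)
s=snapshot("top");W=cloud(s);cv2.imwrite("pics/top2.png",cv2.resize(s["img"][75:170,240:380],None,fx=5,fy=5,interpolation=2)[:,:,::-1])
E
```

```text
t: 8.02
eef_pos: [0.5289, 0.1414, 0.1494]
orientation: [2.863, 0.549, 2.566]
wrist_force: [-0.1, 0.8, -0.3]
gripper_width: 0.0811
grasp_force: 0.0
t 8.025 shift [-0.396  0.611 -0.798] turn [-0.045  0.404 -0.657] j [-0.79  0.42  0.25  2.52  2.4   0.39 -1.88]
t 8.025 shift [-0.396  0.611 -0.798] turn [0.462 0.052 1.273] j [-0.79  0.42  0.25  2.52  2.4   0.39 -1.88]
```

View pics/top2.png

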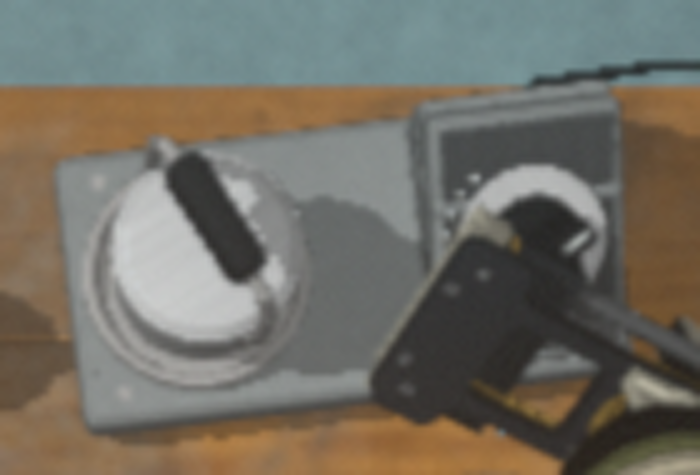

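```bash
python3 -m jog '[[[-0.1,0.05,-0.25],[0,0.06,0],1],[[-0.2,0.2,-0.5],[0,0.15,-0.1],1],[[-0.3,0.4,-0.7],[-0.02,0.23,-0.2],1],[[-0.396,0.611,-0.798],[-0.03,0.3,-0.35],1],[[-0.396,0.611,-0.798],[-0.045,0.4,-0.5],1],[[-0.396,0.611,-0.798],[-0.045,0.404,-0.657],1],[[-0.396,0.611,-0.798],[-0.045,0.404,-0.657],1],[[-0.396,0.611,-0.798],[-0.045,0.404,-0.657],1]]'
cat > p2.py <<'E'
from h import *
y=np.radians(122.7);M=toolM([0,0,-1],[np.cos(y),np.sin(y),0]);H=np.array([.5435,.2942,.176])
def at(dz,xy=H[:2],z=H[2]): return [xy[0],xy[1],z+dz-.019]
E
python3 - <<'E'
from p2 import *
plan([.54,.20,.30],M);plan(at(.1),M)
E
```

```text
t: 9.07
eef_pos: [0.5489, 0.1819, 0.2859]
orientation: [3.109, 0.451, 2.958]
wrist_force: [1.1, -0.1, -0.2]
gripper_width: 0.093
grasp_force: 0.0
t 9.075 shift [ 0.031  0.111 -0.116] turn [-0.089  0.281 -0.467] j [-0.64  0.19  0.05  2.16  0.59  0.52  0.33]
t 9.075 shift [0.239 0.726 0.122] turn [-0.089  0.281 -0.467] j [-0.64  0.19  0.05  2.16  0.59  0.52  0.33]
```

```bash
python3 -m jog '[[[0,0,0],[0,0,0],1],[[0,0,0],[0,0,0],1]]'
python3 - <<'E'
from p2 import *
plan([.54,.20,.30],M);plan(at(.08),M)
E
```

```text
t: 9.32
eef_pos: [0.5495, 0.1802, 0.2854]
orientation: [3.107, 0.455, 2.951]
wrist_force: [-0.6, 1.3, -0.6]
gripper_width: 0.0927
grasp_force: 0.0
t 9.325 shift [ 0.035  0.122 -0.122] turn [-0.09   0.283 -0.471] j [-0.65  0.19  0.06  2.16  0.6   0.51  0.31]
t 9.325 shift [0.306 0.731 0.235] turn [-0.09   0.283 -0.471] j [-0.65  0.19  0.06  2.16  0.6   0.51  0.31]
```

Commanded equals measured, so I plan fresh from here.

```bash
python3 -m jog '[[[0.02,0.05,-0.1],[-0.03,0.09,-0.12],1],[[0.03,0.12,-0.12],[-0.06,0.18,-0.25],1],[[0.035,0.12,-0.12],[-0.09,0.28,-0.36],1],[[0.035,0.12,-0.12],[-0.09,0.283,-0.471],1],[[0.035,0.12,-0.12],[-0.09,0.283,-0.471],1],[[0.035,0.12,-0.12],[-0.09,0.283,-0.471],1],[[0.035,0.12,-0.12],[-0.09,0.283,-0.471],1]]'
python3 - <<'E'
from p2 import *
from p1 import F
from rig import sense,snapshot
plan([.54,.20,.30],M);plan(at(.08),M)
st=sense();s=snapshot("wrist");s.update(pos=st["eef_pos"],ori=st["orientation"]);np.savez("w2.npz",**s);cv2.imwrite("pics/w2.png",s["img"][:,:,::-1])
W=wcloud(s)
import h
h.bar(W)
q=W[(abs(W[...,0]-.545)<.06)&(abs(W[...,1]-.2945)<.06)&(W[...,2]>.178)&(W[...,2]<.2)];print("handle",len(q),rect(q),q[:,2].max())
E
```

```text
t: 10.2
eef_pos: [0.5402, 0.1999, 0.299]
orientation: [-3.141, -0.001, -2.57]
wrist_force: [0.1, -0.3, -0.2]
gripper_width: 0.0926
grasp_force: 0.0
t 10.2 shift [ 0.001  0.001 -0.007] turn [-0.    -0.001  0.   ] j [-0.28  0.33 -0.23  1.81  0.09  1.01  1.6 ]
t 10.2 shift [-0.359  0.517  0.412] turn [-0.    -0.001  0.   ] j [-0.28  0.33 -0.23  1.81  0.09  1.01  1.6 ]
d hist [(-0.169, 7), (-0.168, 24), (-0.167, 19), (-0.166, 68), (-0.165, 197), (-0.164, 756), (-0.163, 1118), (-0.162, 512), (-0.161, 76), (-0.16, 23), (-0.159, 157), (-0.158, 432), (-0.157, 304), (-0.156, 55), (-0.155, 7), (-0.153, 4), (-0.152, 13), (-0.151, 74), (-0.15, 115), (-0.149, 101), (-0.148, 21), (-0.147, 4), (-0.146, 4), (-0.145, 6), (-0.144, 7), (-0.142, 7), (-0.141, 4), (-0.14, 6), (-0.139, 4), (-0.138, 7), (-0.137, 5), (-0.136, 6), (-0.135, 6), (-0.134, 4), (-0.133, 8), (-0.132, 4), (-0.13, 6), (-0.129, 7), (-0.128, 10), (-0.127, 5), (-0.126, 5), (-0.125, 6), (-0.124, 5), (-0.123, 15), (-0.122, 24), (-0.121, 68), (-0.12, 152), (-0.119, 82), (-0.118, 10)]
bar in panel frame 361 (array([552.1,  79.1]), array([14.8, 41.4]), 34.5) n-level -0.11924727019304024
grip point [0.54244289 0.14434277 0.10922668]
handle 714 (array([543.4, 293. ]), array([55.3, 17.8]), 31.2) 0.18904706323758344
```

View pics/w2.png

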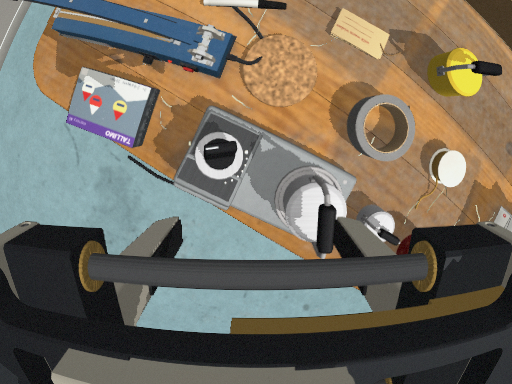

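The knob bar at (219,151) has turned 42° while the tool turned about 60°. It slipped against a firm torque, so it is on its stop. The pot handle is at (327,225), still in the dish. Next I grasp the handle.

```bash
python3 -m jog '[[[-0.18,0.26,0.1],[0,0,0],1],[[-0.36,0.51,0.25],[0,0,0],1],[[-0.36,0.51,0.41],[0,0,0],1],[[-0.36,0.51,0.41],[0,0,0],1]]'
python3 -m jog '[[[0,0,0.15],[0,0,0],0.6],[[0,0,0.35],[0,0,0],0.6],[[0,0,0.53],[0,0,0],0.6],[[0,0,0.53],[0,0,0],0.6]]'
python3 - <<'E'
from p2 import *
plan(at(0),M)
E
```

```text
t: 10.75
eef_pos: [0.5424, 0.2942, 0.2377]
orientation: [-3.142, -0.002, -2.568]
wrist_force: [-0.2, 0.1, 0.4]
gripper_width: 0.0931
grasp_force: 0.0
t: 11.25
eef_pos: [0.5435, 0.2937, 0.1597]
orientation: [3.141, -0.0, -2.569]
wrist_force: [0.7, 1.0, -0.0]
gripper_width: 0.0584
grasp_force: 0.0
t 11.25 shift [-0.002  0.002  0.018] turn [ 0.    -0.     0.001] j [-0.44  0.52 -0.22  1.88  0.16  0.76  1.4 ]
```

```bash
python3 -m jog '[[[0,0,0],[0,0,0],0.3],[[0,0,0],[0,0,0],0],[[0,0,0],[0,0,0],0],[[0,0,0],[0,0,0],0],[[0,0,0],[0,0,0],0],[[0,0,0],[0,0,0],0]]'
python3 -m jog '[[[0,0,-0.05],[0,0,0],0],[[0,0,-0.15],[0,0,0],0],[[0,0,-0.3],[0,0,0],0],[[0,0,-0.45],[0,0,0],0],[[0,0,-0.6],[0,0,0],0],[[0,0,-0.75],[0,0,0],0],[[0,0,-0.75],[0,0,0],0],[[0,0,-0.75],[0,0,0],0]]'
python3 - <<'E'
from p2 import *
plan([.4,.1515,.27],M);plan([.4,.1515,.16],M)
E
```

```text
t: 12.0
eef_pos: [0.5444, 0.295, 0.1606]
orientation: [3.141, 0.003, -2.567]
wrist_force: [1.0, -2.1, 3.6]
gripper_width: 0.0172
grasp_force: 30.0
t: 13.0
eef_pos: [0.5434, 0.2947, 0.2723]
orientation: [3.14, 0.001, -2.567]
wrist_force: [0.6, 0.9, -3.6]
gripper_width: 0.0175
grasp_force: 30.0
t 13.0 shift [ 1.322 -0.281  0.013] turn [0.001 0.001 0.003] j [-0.42  0.41 -0.24  1.76  0.11  0.99  1.44]
t 13.0 shift [ 1.323 -0.282  0.747] turn [0.001 0.001 0.003] j [-0.42  0.41 -0.24  1.76  0.11  0.99  1.44]
```

```bash
python3 -m jog '[[[0.1,-0.02,0],[0,0,0],0],[[0.3,-0.06,0],[0,0,0],0],[[0.5,-0.1,0],[0,0,0],0],[[0.7,-0.14,0],[0,0,0],0],[[0.85,-0.18,0],[0,0,0],0],[[0.95,-0.2,0],[0,0,0],0],[[1,-0.21,0],[0,0,0],0],[[1,-0.21,0],[0,0,0],0]]'
python3 -m jog '[[[0.1,-0.02,0],[0,0,0],0],[[0.2,-0.04,0],[0,0,0],0],[[0.28,-0.06,0],[0,0,0],0],[[0.32,-0.07,0.05],[0,0,0],0],[[0.32,-0.07,0.15],[0,0,0],0],[[0.32,-0.07,0.25],[0,0,0],0],[[0.32,-0.07,0.3],[0,0,0],0],[[0.32,-0.07,0.3],[0,0,0],0]]'
python3 - <<'E'
from p2 import *
from rig import snapshot
plan([.4,.1515,.135],M);plan([.4,.1515,.119],M)
s=snapshot("side");cv2.imwrite("pics/side3.png",s["img"][:,:,::-1]);S=cloud(s)
q=S[(np.hypot(S[...,0]-.4,S[...,1]-.15)<.06)&(S[...,2]>.07)&(S[...,2]<.2)];print(len(q),q[:,2].min())
E
```

```text
t: 14.0
eef_pos: [0.435, 0.1869, 0.2725]
orientation: [3.14, 0.002, -2.567]
wrist_force: [0.4, 0.6, -2.9]
gripper_width: 0.0174
grasp_force: 30.0
t: 15.0
eef_pos: [0.4004, 0.1521, 0.2269]
orientation: [3.14, 0.001, -2.567]
wrist_force: [0.5, 0.5, -3.2]
gripper_width: 0.0175
grasp_force: 30.0
t 15.0 shift [ 0.005 -0.003  0.613] turn [0.001 0.001 0.003] j [-0.28  0.21 -0.25  2.2   0.08  0.74  1.56]
t 15.0 shift [ 0.005 -0.003  0.719] turn [0.001 0.001 0.003] j [-0.28  0.21 -0.25  2.2   0.08  0.74  1.56]
896 0.11550824199744003
```

View pics/side3.png

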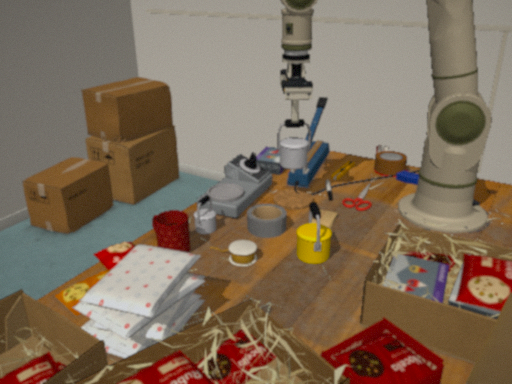

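The pot hangs upright at (293,152) with its foot 0.116 m up, over the trivet. The dish is empty, and the tape, mug and spool look undisturbed.

```bash
python3 -m jog '[[[0,0,0.1],[0,0,0],0],[[0,0,0.22],[0,0,0],0],[[0,0,0.34],[0,0,0],0],[[0,0,0.46],[0,0,0],0],[[0,0,0.56],[0,0,0],0],[[0,0,0.63],[0,0,0],0],[[0,0,0.67],[0,0,0],0],[[0,0,0.67],[0,0,0],0]]'
python3 -m jog '[[[0,0,0.01],[0,0,0],0],[[0,0,0.02],[0,0,0],0],[[0,0,0.03],[0,0,0],0],[[0,0,0.03],[0,0,0],0]]'
python3 -m jog '[[[0,0,0.005],[0,0,0],0],[[0,0,0.01],[0,0,0],0],[[0,0,0.01],[0,0,0],0]]'
```

```text
t: 16.05
eef_pos: [0.4008, 0.1524, 0.1268]
orientation: [3.14, 0.002, -2.567]
wrist_force: [0.1, -0.5, -2.7]
gripper_width: 0.0174
grasp_force: 30.0
t: 16.55
eef_pos: [0.4007, 0.1523, 0.1223]
orientation: [3.14, 0.002, -2.567]
wrist_force: [-0.2, -0.2, -3.6]
gripper_width: 0.0174
grasp_force: 30.0
t: 16.92
eef_pos: [0.4007, 0.1524, 0.1208]
orientation: [3.14, 0.002, -2.567]
wrist_force: [-0.6, 0.3, -4.6]
gripper_width: 0.0176
grasp_force: 30.0
```

```bash
python3 -m jog '[[[0,0,0.005],[0,0,0],0],[[0,0,0.01],[0,0,0],0],[[0,0,0.01],[0,0,0],0]]'
python3 -m jog '[[[0,0,0.005],[0,0,0],0],[[0,0,0.007],[0,0,0],0],[[0,0,0.007],[0,0,0],0]]'
```

```text
t: 17.3
eef_pos: [0.401, 0.1523, 0.1195]
orientation: [3.141, 0.003, -2.567]
wrist_force: [0.3, -0.6, 2.4]
gripper_width: 0.0177
grasp_force: 30.0
t: 17.68
eef_pos: [0.4012, 0.1521, 0.1194]
orientation: [3.141, 0.003, -2.567]
wrist_force: [-2.8, -3.2, 20.3]
gripper_width: 0.0177
grasp_force: 30.0
```

Contact. I relax slightly, open and retreat straight up.

```bash
python3 -m jog '[[[0,0,-0.006],[0,0,0],0],[[0,0,-0.006],[0,0,0],0.3],[[0,0,-0.006],[0,0,0],0.5],[[0,0,-0.006],[0,0,0],0.6],[[0,0,-0.006],[0,0,0],0.6]]'
python3 -m jog '[[[0,0,-0.1],[0,0,0],0.6],[[0,0,-0.3],[0,0,0],0.6],[[0,0,-0.6],[0,0,0],0.6],[[0,0,-0.9],[0,0,0],0.6],[[0,0,-1],[0,0,0],0.6],[[0,0,-1],[0,0,0],0.6]]'
python3 - <<'E'
from p2 import *
from rig import snapshot,sense
st=sense();s=snapshot("wrist");s.update(pos=st["eef_pos"],ori=st["orientation"]);W=wcloud(s)
q=W[(np.hypot(W[...,0]-.4,W[...,1]-.151)<.07)&(abs(W[...,2]-.084)<.012)];print("lid",len(q),rect(q),np.percentile(q[:,2],[5,50,95]))
q=W[(np.hypot(W[...,0]-.4,W[...,1]-.151)<.06)&(W[...,2]>.13)&(W[...,2]<.16)];print("handle",len(q),rect(q) if len(q) else 0,q[:,2].max() if len(q) else 0)
import h;h.bar(W)
cv2.imwrite("pics/w3.png",s["img"][:,:,::-1])
E
```

```text
t: 18.3
eef_pos: [0.4007, 0.1524, 0.1191]
orientation: [3.14, 0.002, -2.567]
wrist_force: [0.1, -0.2, 0.6]
gripper_width: 0.0522
grasp_force: 0.0
t: 19.05
eef_pos: [0.401, 0.1522, 0.2701]
orientation: [3.141, 0.005, -2.567]
wrist_force: [-0.8, -0.3, -0.6]
gripper_width: 0.0562
grasp_force: 0.0
lid 2303 (array([401.4, 151.9]), array([82.6, 83.2]), 83.4) [0.07796503 0.08156718 0.08321379]
handle 952 (array([401.1, 151.7]), array([80.3, 17.7]), 33.0) 0.14716591325330772
d hist [(-0.169, 4), (-0.168, 8), (-0.167, 8), (-0.166, 49), (-0.165, 129), (-0.164, 261), (-0.163, 276), (-0.162, 105), (-0.161, 12), (-0.16, 7), (-0.159, 33), (-0.158, 49), (-0.157, 23), (-0.156, 5), (-0.121, 4), (-0.12, 5)]
bar in panel frame 15 (array([540.2,  94.2]), array([5.4, 4. ]), 23.8) n-level -0.12011354631619367
grip point [0.53021014 0.15809108 0.10359513]
```

View pics/w3.png

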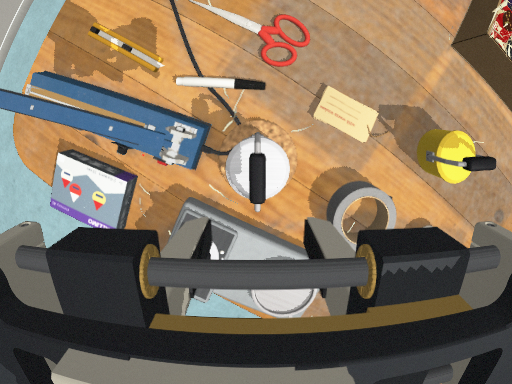

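The pot at (257,170) stands upright, centred within about 3 mm of the trivet's centre, with its lid at the expected height. The gripper is clear, so I hand in.

```bash
python3 -c "
from rig import sign_off
print(sign_off())"
```

```text
the job is handed in; nothing more can be done
None
```

The job is handed in at about 19 s of the 61 s allowed, with no verdict shown: the knob was turned to its off stop with the pot still in the dish, and the pot now stands upright on the trivet, about 3 mm off centre, released and clear of the gripper.

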